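# Pack the sampling caddy

### The arm

A 6-joint arm with a two-finger parallel gripper is mounted at the origin on a cart in front of the work surface, level with it; the furniture and walls round the work are solid. World frame = base frame: x ahead of the robot, y to its left, z up, the work surface at z = 0. Lengths are in m, angles in degrees, forces in N, time in s.
With the tool pointing down it reaches from about 0.4 to 0.825 m from the base axis. Payload 7 kg.
Tool frame: the origin (TCP) lies midway between the tips of the shut fingers; the grasp point (between the pads) lies 19 mm behind it; z points along the fingers, y is the line along which they close (so a half turn about z gives the same grasp; the last joint's range is limited). The gripper opens to 88 mm and grips with 3 to 60 N. Pads are 19 mm wide; open, the fingers measure 130 mm over their backs; the gripper's body (78 mm by 193 mm) begins 47 mm behind the grasp point.
Start: joints at [91.278, 20.546, 0.682, 0, -70.136, -16.507], TCP at [0.177, 0.651, 0.227] pointing down, gripper open.
Joint ranges: [-176.03, 176.03], [-82.01, 121.73], [-58.28, 71.71], [-173.87, 95.51], [-174.79, -0.11], [-173.66, 173.66]. Speed limits (degrees/s): [136.94, 136.94, 172.46, 180, 180, 180].

### API

Orientations are given as [roll, pitch, yaw] about the fixed x, y, z axes, in that order (R = Rz(yaw) Ry(pitch) Rx(roll)).
In Python, from plant import ctrl gives the robot as it stands. The module is installed in compiled form; this text tells all that it offers.
- The arm moves only by the tool send_rows, never from a script. Its argument "plan" is a list that holds one entry, the list of rows, each a list of 6 numbers: the shift along the tool's x, y, z in a scale on which 1.0 is 50 cm, then the turn, a rotation vector about the tool's x, y, z in fractions of the full range, 1 being pi/2 rad. A call has 1 to 8 rows; each row is the pose to reach, as a shift and turn from the pose commanded when the call began, along the tool's axes at that moment; what a row does not reach only later rows make up. A row lasts 1/12 s, in which the tool goes at most 41.7 mm and 7.16 degrees, less where a joint would pass 70% of its speed; a pose out of reach is approached as far as the arm can. Shift and turn numbers lie between -1 and 1, and a call with a number outside is refused. A call with a gripper value outside its range is refused whole. "fingers" is the opening, from 0 (shut) to 1 (fully open), set as the call begins (left out, the last holds). The fingers move at their own pace and stop on an object; the grip force is fixed at half the most. Time passes only in rows, so rows that repeat a pose let the fingers close. It gives the time, the measured TCP pose, the force, the opening and the grip force at its end, in the units of the state.
- ctrl.get_obs(): the state, without advancing time (a new reading comes with each control period).
- ctrl.snapshot(name): name is "scene" or "top"; returns a dict with "img" (420x560x3 uint8, red, green, blue), "K" (3x3 intrinsics, pixels), "pose" (4x4, takes a point from camera to world coordinates). Camera axes: x right, y down, z forward; pixel columns grow to the right and rows downward; lengths in m; the calibration is good to about 2 mm. A picture is of the moment at which its call begins. There is no depth.
- ctrl.close_job(): hands the job in; it is judged then, once.
The state is a dict: "clock": time; "joint_pos": joint angles; "qvel": joint speeds; "tau": joint torques, N m; "tool_pos": TCP position; "orientation": TCP orientation; "force": force on the tool from outside, world axes, zero at the start; "moment": the same for the moment, N m; "opening": finger opening in m; "gripper_force": force on a finger pad.
Only numpy, scipy, OpenCV 4.12 (cv2) and the standard library are available. Lean on these libraries where they do the work, as an engineer would, in place of code of your own. Each camera call takes 0.05 s, during which the arm holds its last target. There are 200 camera calls.

### The job

Pack the sampling caddy from the things scattered on the counter: stand the capped sample tube upright in the deep round well, the white dropper bottle upright in the deep square well, the larger red rubber stopper wide end down in the shallow round recess, and lay the petri dish flat and centred on the raised round pad. Put each down gently without dropping it, leave it settled in its place, and leave the look-alikes, the roll of tape and the smaller red stopper, where they are.

Things in the scene. Friction and masses are not known exactly. Their poses are not given: they have to be found in the camera images.
- sample_tube: Sample tube with teal screw cap, translucent teal body, 110 mm tall; body 28 mm diameter up to 92 mm, cap 32 mm diameter above. Stands loose and upright on the counter at the start. Origin: centre of its underside; z up. About 30 g.
- dropper_bottle: White plastic dropper bottle with a thin white nozzle, 113 mm tall; round body 38 mm diameter up to about 74 mm (shoulder), above that the nozzle, at most 20 mm thick. Stands loose and upright on the counter at the start. Origin: centre of its underside; z up. About 50 g.
- dish: Round petri dish with its lid on, clear with a beige filling, 60 mm diameter, 15 mm high (lid rim 60 mm from 6 to 15 mm high, 56 mm below). Stands loose and upright on the counter at the start. Origin: centre of its underside; z up. About 25 g.
- large_stopper: The larger of two red rubber stoppers: slightly tapered, 31 mm diameter at its wide lower end, 28 mm high. Stands loose and upright on the counter at the start. Origin: centre of its underside; z up. About 18 g.
- tape: Look-alike, does not belong in the caddy: roll of white tape, opaque with a brown core, 60 mm diameter, 18 mm high. Stands loose and upright on the counter at the start. Origin: centre of its underside; z up. Leave it where it is.
- small_stopper: Look-alike, does not belong in the caddy: the smaller red rubber stopper, 22 mm diameter, 22 mm high. Stands loose and upright on the counter at the start. Origin: centre of its underside; z up. Leave it where it is.
- tube_seat: Fixed white plastic block 84x84x46 mm, one of four in the quarters (centres 88 mm apart, order varies) of an aluminium caddy tray (190x190 mm, rim 28 mm high). For the sample tube: a deep round well in its top, 44 mm diameter, 38 mm deep (floor 8 mm above its underside). Origin: centre of its underside, 5 mm above the counter; z up, x, y along its sides.
- bottle_seat: Fixed white plastic block 84x84x46 mm, one of four in the quarters (centres 88 mm apart, order varies) of an aluminium caddy tray (190x190 mm, rim 28 mm high). For the dropper bottle: a deep square well in its top, 54x54 mm, 38 mm deep (floor 8 mm above its underside). Origin: centre of its underside, 5 mm above the counter; z up, x, y along its sides.
- stopper_seat: Fixed white plastic block 84x84x46 mm, one of four in the quarters (centres 88 mm apart, order varies) of an aluminium caddy tray (190x190 mm, rim 28 mm high). For the larger stopper: a shallow round recess in its top, 50 mm diameter, 7 mm deep (floor 39 mm above its underside). Origin: centre of its underside, 5 mm above the counter; z up, x, y along its sides.
- dish_seat: Fixed white plastic block 84x84x46 mm, one of four in the quarters (centres 88 mm apart, order varies) of an aluminium caddy tray (190x190 mm, rim 28 mm high). For the petri dish: a flat raised round pad, 72 mm diameter, 10 mm high, without rim (its top is 46 mm above the underside). Origin: centre of its underside, 5 mm above the counter; z up, x, y along its sides.

How it is judged:
By the outcome, as a careful person would: the job done as asked, in the order asked, and still so for the second after the job is handed in, with the robot touching nothing.
It also fails if it takes over 120 s, if anything falls off the work surface, if the arm or the gripper's body presses on something with over 40 N, if the wrist force passes 120 N, or if a joint passes its speed limit or range.

## Working session

There is one attempt and no reset: what is moved stays moved. The work goes in short steps, Python scripts to look and compute and a tool call to move; the robot and the scene stay as the last step left them, time stands still between calls to the robot, and variables do not carry over. Pictures are saved under pics/ and viewed, at most 14 in all, crops included, and the job is handed in when it is done.

Besides the shell and the picture viewer there is one more tool, called after "Emit:" as name(argument=value, ...), one argument or row to a line, values as JSON. send_rows: Moves the arm, as the interface text tells. Its arguments: {"type":"object","properties":{"plan":{"type":"array","items":{"type":"array","items":{"type":"array","items":{"type":"number"}}}},"fingers":{"type":"number"}},"required":["plan"]}

```bash
mkdir -p pics; cat > h.py <<'E'
import numpy as np, cv2
from plant import ctrl
def snap(name, fn=None):
    s=ctrl.snapshot(name)
    if fn: cv2.imwrite('pics/'+fn, s['img'][:,:,::-1])
    return s
def ray(s,u,v,z):
    K,P=np.array(s['K']),np.array(s['pose'])
    d=P[:3,:3]@np.linalg.solve(K,[u,v,1.]); o=P[:3,3]
    return o+d*(z-o[2])/d[2]
def proj(s,p):
    K,P=np.array(s['K']),np.array(s['pose'])
    c=K@(P[:3,:3].T@(np.array(p)-P[:3,3])); return c[:2]/c[2]
def tri(a,ua,b,ub):
    A=[];B=[]
    for s,u in((a,ua),(b,ub)):
        K,P=np.array(s['K']),np.array(s['pose'])
        d=P[:3,:3]@np.linalg.solve(K,[u[0],u[1],1.]); d/=np.linalg.norm(d)
        M=np.eye(3)-np.outer(d,d); A.append(M);B.append(M@P[:3,3])
    x=np.linalg.lstsq(np.vstack(A),np.hstack(B),rcond=None); return x[0],np.sqrt(x[1].sum())
E
python3 - <<'E'
from h import *
np.set_printoptions(precision=4,suppress=True)
for n in('scene','top'):
    s=snap(n,n+'1.png'); print(s['K'],s['pose'])
print(ctrl.get_obs())
E
```

```text
[[394.8142   0.     283.1331]
 [  0.     394.8142 213.5228]
 [  0.       0.       1.    ]] [[-0.8649 -0.2821  0.4151  0.195 ]
 [-0.5018  0.4715 -0.7252  0.6364]
 [ 0.0089 -0.8355 -0.5494  0.5257]
 [ 0.      0.      0.      1.    ]]
[[478.948    0.     287.7495]
 [  0.     478.948  207.868 ]
 [  0.       0.       1.    ]] [[-0.0092 -0.9926  0.1212  0.4071]
 [-0.9999  0.0107  0.0118  0.0254]
 [-0.013  -0.1211 -0.9926  1.1975]
 [ 0.      0.      0.      1.    ]]
{'clock': 0.1, 'joint_pos': array([ 91.2785,  20.5866,   0.6405,  -0.0176, -70.1372, -16.5084]), 'qvel': array([-0.0669, -0.0913,  0.1158,  0.0968,  0.0011,  0.0328]), 'tau': array([ -0.0005, -58.4166,  29.3753,   7.0154,   0.0102,  -0.    ]), 'tool_pos': array([0.1772, 0.6509, 0.2257]), 'orientation': array([179.9154,  -0.0078, -15.2359]), 'force': array([-0.2655, -0.6978, -0.2639]), 'moment': array([0.0217, 0.0071, 0.0209]), 'gripper_force': 0.0, 'opening': 0.08747634497521249}
```

View pics/scene1.png

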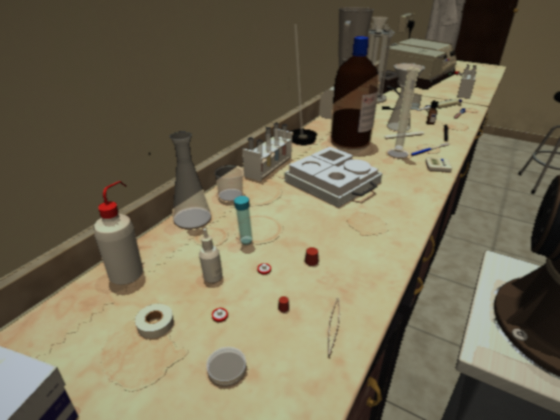

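View pics/top1.png

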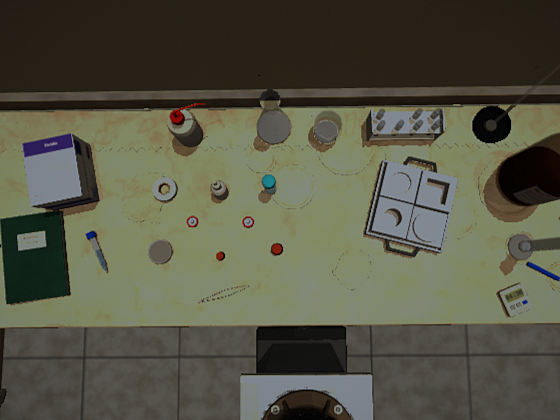

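The scene picture shows the tube at (244,220), bottle (210,262), large stopper (312,256), small stopper (284,303), dish (227,367), tape (155,320) and the tray at (333,173). The top picture shows the tube at (269,183), bottle (219,188), stopper (277,248), dish (161,251) and tray (411,205). Next I measure from both views.

```bash
cat > seg.py <<'E'
from h import *
def blobs(img,lo,hi,amin=15,box=None):
    hsv=cv2.cvtColor(img,cv2.COLOR_RGB2HSV); m=cv2.inRange(hsv,np.array(lo),np.array(hi))
    if box: k=np.zeros_like(m); k[box[1]:box[3],box[0]:box[2]]=255; m&=k
    n,l,st,c=cv2.connectedComponentsWithStats(m)
    return [(st[i,:].tolist(),c[i].round(1).tolist()) for i in range(1,n) if st[i,4]>=amin]
E
python3 - <<'E'
from seg import *
S={n:snap(n) for n in('scene','top')}
B={'scene':(130,180,340,400),'top':(140,160,300,275)}
for n,s in S.items():
    print(n)
    for c,lo,hi in(('red',(0,150,40),(6,255,255)),('red2',(172,150,40),(180,255,255)),('teal',(80,70,40),(105,255,255)),('grey',(0,0,60),(180,60,255))):
        print(c,*blobs(s['img'],lo,hi,box=B[n]),sep='\n  ')
t=S['top']['img'][:,:,::-1]; sc=S['scene']['img'][:,:,::-1]
a=cv2.resize(t[150:260,360:470],(400,400),interpolation=cv2.INTER_CUBIC)
b=cv2.resize(sc[135:210,280:390],(400,273),interpolation=cv2.INTER_CUBIC)
b=cv2.copyMakeBorder(b,0,127,0,0,cv2.BORDER_CONSTANT)
cv2.imwrite('pics/tray.png',np.hstack([a,b]))
a=cv2.resize(t[165:275,140:300],(800,550),interpolation=cv2.INTER_CUBIC); cv2.imwrite('pics/objs.png',a)
E
```

```text
scene
red
  ([306, 248, 11, 17, 161], [311.3, 256.1])
  ([258, 270, 12, 4, 21], [263.2, 272.0])
  ([280, 297, 8, 15, 104], [283.4, 303.7])
  ([213, 313, 15, 9, 38], [220.1, 318.6])
red2
teal
  ([236, 196, 16, 15, 180], [243.6, 202.4])
grey
  ([174, 180, 37, 48, 1180], [190.1, 205.2])
  ([285, 180, 55, 27, 781], [320.7, 188.8])
  ([219, 188, 72, 57, 1513], [254.6, 216.4])
  ([283, 195, 28, 16, 194], [298.3, 200.5])
  ([323, 204, 14, 12, 89], [330.2, 209.8])
  ([294, 216, 6, 4, 18], [296.4, 217.7])
  ([130, 222, 11, 59, 371], [133.4, 257.4])
  ([201, 235, 9, 6, 41], [205.3, 238.0])
  ([166, 238, 99, 53, 1672], [217.0, 259.4])
  ([271, 260, 17, 14, 102], [276.7, 265.9])
  ([260, 264, 9, 7, 50], [263.9, 267.3])
  ([287, 275, 17, 16, 169], [293.2, 282.8])
  ([242, 276, 41, 34, 543], [260.6, 292.5])
  ([307, 278, 7, 6, 27], [310.2, 280.4])
  ([159, 296, 6, 5, 16], [161.5, 297.8])
  ([133, 303, 41, 29, 709], [153.7, 317.2])
  ([300, 303, 11, 10, 43], [305.2, 307.1])
  ([214, 309, 11, 9, 75], [219.2, 313.4])
  ([314, 313, 7, 4, 18], [317.1, 314.5])
  ([302, 325, 25, 23, 201], [313.3, 334.0])
[... 863 characters left out ...]
, [264.2, 171.8])
  ([184, 173, 5, 5, 16], [185.5, 175.4])
  ([152, 176, 24, 25, 354], [163.7, 188.3])
  ([212, 181, 12, 14, 98], [217.7, 186.7])
  ([178, 184, 6, 7, 25], [180.9, 187.2])
  ([208, 215, 92, 60, 1752], [253.3, 247.6])
  ([188, 218, 8, 8, 50], [191.8, 221.3])
  ([244, 218, 8, 8, 51], [247.5, 221.4])
  ([157, 221, 10, 10, 47], [162.4, 226.3])
  ([199, 220, 6, 10, 23], [201.7, 223.5])
  ([270, 224, 6, 5, 15], [272.8, 226.8])
  ([268, 231, 32, 22, 313], [283.9, 241.5])
  ([147, 239, 25, 24, 468], [159.1, 250.9])
  ([168, 258, 33, 17, 184], [179.7, 269.6])
  ([219, 260, 18, 15, 150], [229.2, 268.3])
  ([141, 265, 21, 10, 84], [153.3, 271.1])
  ([205, 269, 12, 6, 37], [208.9, 272.5])
```

View pics/tray.png

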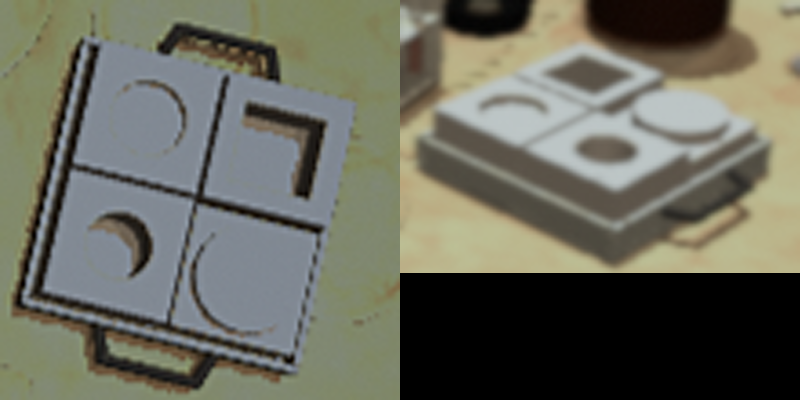

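View pics/objs.png

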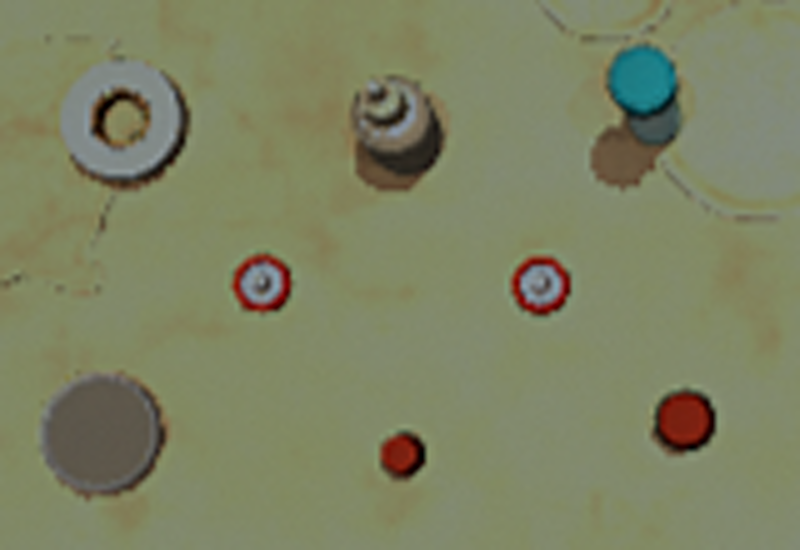

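The crops show the stopper recess upper left (149,118), square well upper right (276,150), deep round well lower left (119,247) and pad lower right (245,278). I triangulate all of these.

```bash
python3 - <<'E'
from h import *
np.set_printoptions(precision=4,suppress=True)
T=snap('top');S=snap('scene')
f=lambda U,V,k,o:((U+.5)/k-.5+o[0],(V+.5)/k-.5+o[1])
o=lambda U,V:f(U,V,5,(140,165)); q=lambda U,V:f(U,V,400/110,(360,150)); g=lambda U,V:f(U,V,400/110,(280,135))
it=dict(tube=(o(642,80),(243.5,199.5),.110),dish=(o(102,434),(226.5,362.5),.015),stopper=(o(685,419),(311.5,251.5),.028),tip=(o(376,90),(205,234),.113),
 sbottle=(q(276.5,150.5),g(190,73),.051),stube=(q(119,247),g(206,150),.051),sstop=(q(149,118),g(114,105),.051),sdish=(q(245,278),g(281,113),.051))
P={}
for k,(a,b,z) in it.items():
    x,e=tri(T,a,S,b); P[k]=ray(T,*a,z)
    print(k,'tri',x,'err',round(e,4),'top',P[k][:2],'scene',ray(S,*b,z)[:2])
# rigid square fit
n=['sbottle','stube','sstop','sdish']; h=.044
M=np.array([[h,-h],[-h,h],[h,h],[-h,-h]]); W=np.array([P[k][:2] for k in n]); c=W.mean(0)
U,_,V=np.linalg.svd((W-c).T@M); R=U@V
print('tray',c,'ang',np.degrees(np.arctan2(R[1,0],R[0,0])))
for k,m,w in zip(n,M,W): p=c+R@m; print(k,p,'resid',w-p)
print('bottle body top',ray(T,*o(398,117),.06))
# scene crop for tall objects
s=S['img'][:,:,::-1]; cv2.imwrite('pics/sc2.png',cv2.resize(s[190:295,180:320],(800,600),interpolation=cv2.INTER_CUBIC))
E
```

```text
tube tri [0.6041 0.0834 0.1094] err 0.0004 top [0.6037 0.0832] scene [0.6037 0.0843]
dish tri [0.448  0.3562 0.0163] err 0.0023 top [0.4466 0.3558] scene [0.4501 0.3562]
stopper tri [0.4521 0.0679 0.0264] err 0.002 top [0.4508 0.0673] scene [0.4527 0.0702]
tip tri [0.6022 0.2076 0.1018] err 0.0005 top [0.5999 0.2055] scene [0.5918 0.219 ]
sbottle tri [ 0.5841 -0.3171  0.0543] err 0.0006 top [ 0.5842 -0.3183] scene [ 0.5873 -0.3237]
stube tri [ 0.5225 -0.211   0.052 ] err 0.0024 top [ 0.521  -0.2118] scene [ 0.5248 -0.2122]
sstop tri [ 0.6071 -0.2332  0.0563] err 0.0015 top [ 0.607  -0.2348] scene [ 0.6127 -0.2426]
sdish tri [ 0.4999 -0.2934  0.0518] err 0.0005 top [ 0.4996 -0.2937] scene [ 0.5007 -0.2947]
tray [ 0.5529 -0.2646] ang -15.269449192704933
sbottle [ 0.5838 -0.3187] resid [0.0004 0.0004]
stube [ 0.5221 -0.2106] resid [-0.0011 -0.0012]
sstop [ 0.607  -0.2338] resid [ 0.    -0.001]
sdish [ 0.4989 -0.2955] resid [0.0007 0.0018]
bottle body top [0.596  0.2036 0.06  ]
```

View pics/sc2.png

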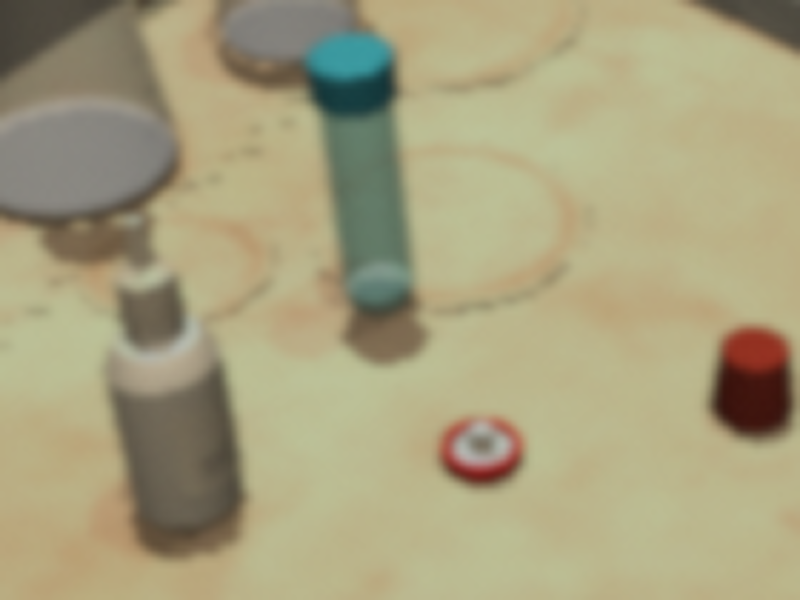

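```bash
cat > go.py <<'E'
import sys,numpy as np
from scipy.spatial.transform import Rotation as R
from plant import ctrl
x,y,z,yaw=map(float,sys.argv[1:5]); o=ctrl.get_obs()
A=R.from_euler('xyz',o['orientation'],degrees=True); B=R.from_euler('xyz',[180,0,yaw],degrees=True)
print('row',np.round(A.inv().apply(np.array([x,y,z])-o['tool_pos'])*100,2),(A.inv()*B).as_rotvec(degrees=True).round(1),'t',round(o['clock'],2),'at',o['tool_pos'].round(4),o['orientation'].round(2),o['force'].round(1))
E
python3 go.py 0.604 0.0835 0.2 0
python3 - <<'E'
from h import *
T=snap('top');S=snap('scene'); print(tri(T,(214.8,182.6),S,(203.2,228.1)), ray(S,203.2,228.1,.113),ray(S,311.9,250.8,.028))
E
```

```text
row [56.08 43.56  2.65] [  0.   -0.  -15.2] t 0.3 at [0.1773 0.6511 0.2262] [179.97  -0.   -15.23] [-0.4  0.9 -0.7]
(array([0.60206286, 0.20697266, 0.11409625]), np.float64(0.003933733710581218)) [0.60604136 0.20667118 0.113     ] [0.45301408 0.06774758 0.028     ]
```

Units first: shifts go in shares of 50 cm and turns go in shares of pi/2 rad. So 24.8 cm is 0.496, 21.7 cm is 0.434, -15.2 degrees is -0.1689.

Emit:
send_rows(
  plan=[
    [[0.062, 0.048, 0, 0, 0, -0.0222], [0.124, 0.096, 0, 0, 0, -0.0444], [0.186, 0.144, 0, 0, 0, -0.0667], [0.248, 0.192, 0, 0, 0, -0.0889], [0.31, 0.24, 0, 0, 0, -0.1111], [0.372, 0.288, 0, 0, 0, -0.1333], [0.434, 0.336, 0, 0, 0, -0.1556], [0.496, 0.384, 0, 0, 0, -0.1689]],
  ],
  fingers=1,
)

```text
clock: 1.07
tool_pos: [0.367, 0.3992, 0.2269]
orientation: [-180.0, -0.0, 0.1]
force: [0.4, 0.4, 0.5]
opening: 0.0876
gripper_force: 0.0
```

```bash
python3 go.py 0.604 0.0835 0.2 0
```

```text
row [23.65 31.62  2.68] [-0.  -0.   0.1] t 1.07 at [0.367  0.3992 0.2269] [-1.7996e+02 -2.0000e-02  1.0000e-01] [0.4 0.4 0.5]
```

To row units: 26.4 cm is 0.528, 23.1 cm is 0.462.

Emit:
send_rows(
  plan=[
    [[0.05, 0.066, 0.006, 0, 0, 0], [0.1, 0.132, 0.012, 0, 0, 0], [0.15, 0.198, 0.018, 0, 0, 0], [0.2, 0.264, 0.024, 0, 0, 0], [0.25, 0.33, 0.03, 0, 0, 0], [0.3, 0.396, 0.036, 0, 0, 0], [0.35, 0.462, 0.042, 0, 0, 0], [0.4, 0.528, 0.048, 0, 0, 0]],
  ],
)

```text
clock: 1.73
tool_pos: [0.567, 0.1349, 0.2028]
orientation: [-180.0, -0.0, -0.0]
force: [1.4, 1.1, 0.3]
opening: 0.0873
gripper_force: 0.0
```

To row units: 5.2 cm is 0.104, 5 cm is 0.1.

Emit:
send_rows(
  plan=[
    [[0.024, 0.036, 0.002, 0, 0, 0], [0.048, 0.07, 0.004, 0, 0, 0], [0.06, 0.09, 0.006, 0, 0, 0], [0.068, 0.1, 0.006, 0, 0, 0], [0.072, 0.104, 0.006, 0, 0, 0], [0.072, 0.104, 0.006, 0, 0, 0], [0.072, 0.104, 0.006, 0, 0, 0]],
  ],
)

```text
clock: 2.32
tool_pos: [0.6017, 0.0856, 0.1998]
orientation: [-180.0, -0.0, 0.0]
force: [0.0, 0.4, 1.1]
opening: 0.0876
gripper_force: 0.0
```

```bash
python3 go.py 0.604 0.0835 0.082 0; python3 - <<'E'
from h import *
s=snap('top')['img'][:,:,::-1];t=snap('scene')['img'][:,:,::-1]
cv2.imwrite('pics/pre.png',np.hstack([cv2.resize(s[110:260,200:350],(400,400)),cv2.resize(t[100:300,150:350],(400,400))]))
E
```

```text
row [ 0.23  0.21 11.78] [-0. -0.  0.] t 2.32 at [0.6017 0.0856 0.1998] [-1.7998e+02 -1.0000e-02  2.0000e-02] [0.  0.4 1.1]
```

View pics/pre.png

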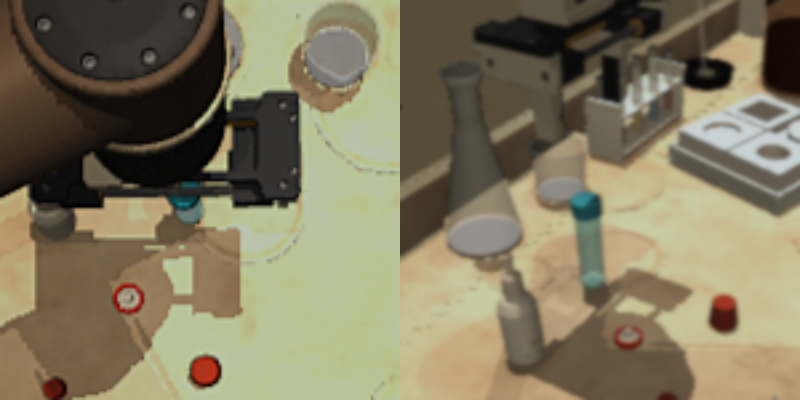

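The picture shows the open gripper over the teal cap (183,195 in the left half), with flask and bottle clear. I descend.

To row units: 11.6 cm is 0.232, 10.5 cm is 0.21.

Emit:
send_rows(
  plan=[
    [[0.002, 0.002, 0.03, 0, 0, 0], [0.004, 0.004, 0.06, 0, 0, 0], [0.004, 0.004, 0.09, 0, 0, 0], [0.004, 0.004, 0.12, 0, 0, 0], [0.004, 0.004, 0.15, 0, 0, 0], [0.004, 0.004, 0.18, 0, 0, 0], [0.004, 0.004, 0.21, 0, 0, 0], [0.004, 0.004, 0.232, 0, 0, 0]],
  ],
)

```text
clock: 3.08
tool_pos: [0.6033, 0.0835, 0.0825]
orientation: [180.0, 0.0, 0.0]
force: [0.5, 0.1, 0.4]
opening: 0.0873
gripper_force: 0.0
```

To row units: 0.2 cm is 0.004.

Emit:
send_rows(
  plan=[
    [[0, 0, 0.004, 0, 0, 0], [0, 0, 0.004, 0, 0, 0], [0, 0, 0.004, 0, 0, 0], [0, 0, 0.004, 0, 0, 0], [0, 0, 0.004, 0, 0, 0], [0, 0, 0.004, 0, 0, 0], [0, 0, 0.004, 0, 0, 0], [0, 0, 0.004, 0, 0, 0]],
  ],
  fingers=0,
)

```text
clock: 3.75
tool_pos: [0.6041, 0.0828, 0.0819]
orientation: [-180.0, -0.0, -0.0]
force: [-1.4, 0.4, 1.0]
opening: 0.0396
gripper_force: 0.0
```

Emit:
send_rows(
  plan=[
    [[0, 0, 0, 0, 0, 0], [0, 0, 0, 0, 0, 0], [0, 0, 0, 0, 0, 0], [0, 0, 0, 0, 0, 0]],
  ],
)

```text
clock: 4.08
tool_pos: [0.6042, 0.0827, 0.0817]
orientation: [180.0, -0.0, -0.0]
force: [0.2, -0.5, 0.3]
opening: 0.0306
gripper_force: 30.0
```

To row units: -10 cm is -0.2, -9 cm is -0.18.

Emit:
send_rows(
  plan=[
    [[0, 0, -0.01, 0, 0, 0], [0, 0, -0.03, 0, 0, 0], [0, 0, -0.06, 0, 0, 0], [0, 0, -0.09, 0, 0, 0], [0, 0, -0.12, 0, 0, 0], [0, 0, -0.15, 0, 0, 0], [0, 0, -0.18, 0, 0, 0], [0, 0, -0.2, 0, 0, 0]],
  ],
)

```text
clock: 4.75
tool_pos: [0.6046, 0.0829, 0.1842]
orientation: [-180.0, -0.1, -0.0]
force: [0.5, -0.2, -0.8]
opening: 0.0305
gripper_force: 30.0
```

```bash
python3 go.py 0.522 -0.211 0.182 0
```

```text
row [-8.25 29.39  0.18] [-0.  -0.1 -0. ] t 4.75 at [0.6046 0.0829 0.1842] [-1.7996e+02 -1.4000e-01 -2.0000e-02] [ 0.5 -0.2 -0.8]
```

To row units: 25.5 cm is 0.51, 23 cm is 0.46.

Emit:
send_rows(
  plan=[
    [[-0.016, 0.05, 0, 0, 0, 0], [-0.032, 0.12, 0, 0, 0, 0], [-0.054, 0.19, 0, 0, 0, 0], [-0.072, 0.26, 0, 0, 0, 0], [-0.092, 0.33, 0, 0, 0, 0], [-0.112, 0.4, 0, 0, 0, 0], [-0.128, 0.46, 0, 0, 0, 0], [-0.144, 0.51, 0, 0, 0, 0]],
  ],
)

```text
clock: 5.42
tool_pos: [0.5311, -0.1742, 0.1822]
orientation: [180.0, -0.0, -0.1]
force: [-0.7, 0.3, -0.1]
opening: 0.0305
gripper_force: 30.0
```

To row units: 3.9 cm is 0.078, 3.8 cm is 0.076.

Emit:
send_rows(
  plan=[
    [[-0.01, 0.036, 0, 0, 0, 0], [-0.016, 0.06, 0, 0, 0, 0], [-0.02, 0.076, 0, 0, 0, 0], [-0.02, 0.078, 0, 0, 0, 0], [-0.02, 0.078, 0, 0, 0, 0], [-0.02, 0.078, 0, 0, 0, 0]],
  ],
)

```text
clock: 5.92
tool_pos: [0.5222, -0.2105, 0.1816]
orientation: [-180.0, -0.0, 0.0]
force: [-0.7, -0.1, 0.4]
opening: 0.0311
gripper_force: 30.0
```

```bash
python3 go.py 0.522 -0.211 0.096 0; python3 - <<'E'
from h import *
s=snap('top')['img'][:,:,::-1];t=snap('scene')['img'][:,:,::-1]
cv2.imwrite('pics/p1.png',np.hstack([cv2.resize(s[140:280,340:480],(400,400)),cv2.resize(t[80:220,270:410],(400,400),interpolation=cv2.INTER_CUBIC)]))
E
```

```text
row [-0.02  0.05  8.56] [-0. -0.  0.] t 5.92 at [ 0.5222 -0.2105  0.1816] [-179.99   -0.      0.  ] [-0.7 -0.1  0.4]
```

View pics/p1.png

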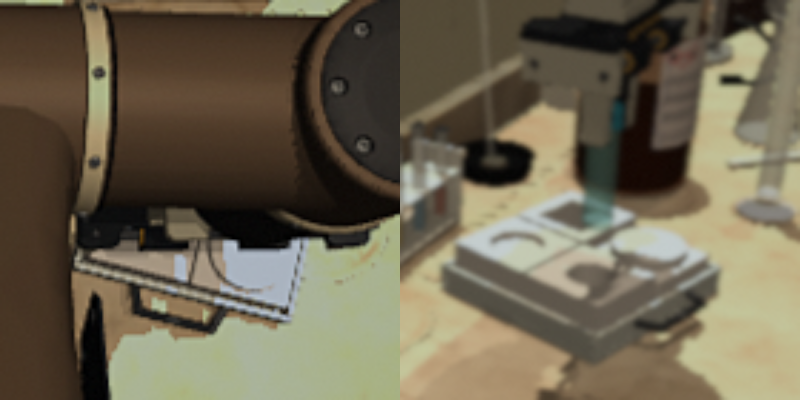

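The scene half shows the tube hanging upright at (600,180) behind the deep well rim (595,270), as expected from this view. I lower it.

To row units: 8.2 cm is 0.164, 7.8 cm is 0.156.

Emit:
send_rows(
  plan=[
    [[0, 0, 0.02, 0, 0, 0], [0, 0, 0.044, 0, 0, 0], [0, 0, 0.068, 0, 0, 0], [0, 0, 0.092, 0, 0, 0], [0, 0, 0.116, 0, 0, 0], [0, 0, 0.14, 0, 0, 0], [0, 0, 0.156, 0, 0, 0], [0, 0, 0.164, 0, 0, 0]],
  ],
)

```text
clock: 6.68
tool_pos: [0.5212, -0.2107, 0.0978]
orientation: [-180.0, 0.1, -0.0]
force: [0.3, -0.7, 0.9]
opening: 0.0306
gripper_force: 30.0
```

Emit:
send_rows(
  plan=[
    [[0, 0, 0.002, 0, 0, 0], [0, 0, 0.004, 0, 0, 0], [0, 0, 0.006, 0, 0, 0], [0, 0, 0.007, 0, 0, 0], [0, 0, 0.008, 0, 0, 0]],
  ],
)

```text
clock: 7.1
tool_pos: [0.5222, -0.2113, 0.096]
orientation: [180.0, -0.1, -0.0]
force: [0.1, -1.2, -0.0]
opening: 0.0302
gripper_force: 30.0
```

To row units: 0.1 cm is 0.002, 0.05 cm is 0.001.

Emit:
send_rows(
  plan=[
    [[0, 0, 0.001, 0, 0, 0], [0, 0, 0.002, 0, 0, 0], [0, 0, 0.002, 0, 0, 0]],
  ],
)

```text
clock: 7.35
tool_pos: [0.522, -0.2113, 0.0947]
orientation: [180.0, -0.0, -0.0]
force: [-0.5, -0.6, -0.1]
opening: 0.0308
gripper_force: 30.0
```

```bash
python3 go.py 0.522 -0.211 0.095 0
```

```text
row [ 0.   -0.03 -0.03] [ 0. -0. -0.] t 7.35 at [ 0.522  -0.2113  0.0947] [ 1.8e+02 -2.0e-02 -3.0e-02] [-0.5 -0.6 -0.1]
```

To row units: 0.1 cm is 0.002, 0.05 cm is 0.001.

Emit:
send_rows(
  plan=[
    [[0, 0, 0.001, 0, 0, 0], [0, 0, 0.002, 0, 0, 0], [0, 0, 0.002, 0, 0, 0]],
  ],
)

```text
clock: 7.6
tool_pos: [0.5229, -0.2114, 0.0946]
orientation: [180.0, -0.1, -0.0]
force: [-1.2, 0.6, 6.1]
opening: 0.0306
gripper_force: 30.0
```

Contact felt at 6 N, so I release and rise.

Emit:
send_rows(
  plan=[
    [[0, 0, 0, 0, 0, 0], [0, 0, 0, 0, 0, 0], [0, 0, 0, 0, 0, 0], [0, 0, 0, 0, 0, 0], [0, 0, 0, 0, 0, 0], [0, 0, 0, 0, 0, 0]],
  ],
  fingers=0.8,
)

```text
clock: 8.1
tool_pos: [0.5218, -0.2112, 0.0934]
orientation: [-180.0, 0.0, -0.0]
force: [-0.1, 0.4, -0.5]
opening: 0.0651
gripper_force: 0.0
```

To row units: -13 cm is -0.26, -12 cm is -0.24.

Emit:
send_rows(
  plan=[
    [[0, 0, -0.01, 0, 0, 0], [0, 0, -0.04, 0, 0, 0], [0, 0, -0.08, 0, 0, 0], [0, 0, -0.12, 0, 0, 0], [0, 0, -0.16, 0, 0, 0], [0, 0, -0.2, 0, 0, 0], [0, 0, -0.24, 0, 0, 0], [0, 0, -0.26, 0, 0, 0]],
  ],
  fingers=1,
)

```text
clock: 8.77
tool_pos: [0.5228, -0.2115, 0.2266]
orientation: [180.0, -0.2, -0.0]
force: [0.2, -0.5, -0.1]
opening: 0.0876
gripper_force: 0.0
```

```bash
python3 go.py 0.6 0.206 0.2 0;  python3 - <<'E'
from h import *
s=snap('top')['img'][:,:,::-1];t=snap('scene')['img'][:,:,::-1]
cv2.imwrite('pics/p2.png',np.hstack([cv2.resize(s[160:235,180:255],(400,400),interpolation=cv2.INTER_CUBIC),cv2.resize(t[80:220,270:410],(400,400),interpolation=cv2.INTER_CUBIC)]))
E
```

```text
row [  7.71 -41.76   2.65] [ 0.  -0.2 -0. ] t 8.77 at [ 0.5228 -0.2115  0.2266] [ 1.7995e+02 -2.0000e-01 -1.0000e-02] [ 0.2 -0.5 -0.1]
```

View pics/p2.png

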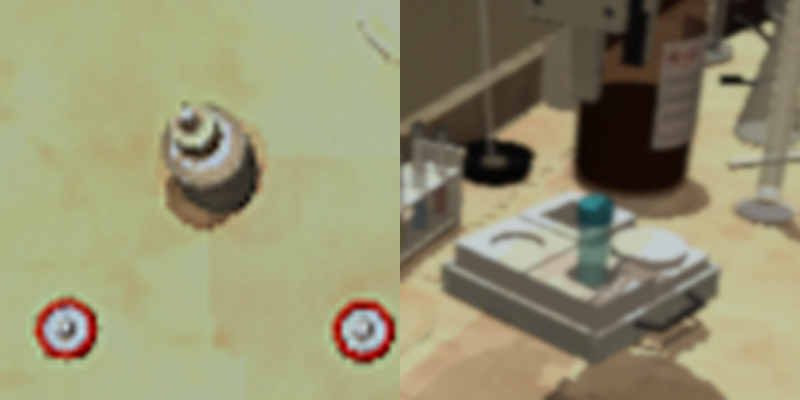

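The tube stands in the deep well (595,240). The bottle tip is at (187,116) and its shoulder circle at about (205,146) in the left half.

```bash
python3 - <<'E'
from h import *
T=snap('top');S=snap('scene')
f=lambda U,V:((U+.5)/5.333-.5+180,(V+.5)/5.333-.5+160)
for p,z in((f(187,118),.113),(f(205,146),.068),(f(219,172),.0)): print(p,ray(T,*p,z))
for x in((.600,.2055),(.602,.2065)): print(*[proj(S,(*x,z)).round(1) for z in(0,.07,.113)])
E
```

```text
(214.65844740296268, 181.72013875867242) [0.6019604  0.20587496 0.113     ]
(218.0336583536471, 186.9704669041815) [0.59720815 0.20515152 0.068     ]
(220.65882242640166, 191.84577161072568) [0.59606484 0.20920355 0.        ]
[211.9 276. ] [208.5 247.7] [206.3 228.8]
[210.8 275.9] [207.3 247.6] [205.  228.7]
```

To row units: -30 cm is -0.6, -26 cm is -0.52.

Emit:
send_rows(
  plan=[
    [[0.01, -0.05, 0, 0, 0, 0], [0.02, -0.12, 0.006, 0, 0, 0], [0.032, -0.2, 0.01, 0, 0, 0], [0.048, -0.28, 0.016, 0, 0, 0], [0.064, -0.36, 0.02, 0, 0, 0], [0.08, -0.44, 0.026, 0, 0, 0], [0.096, -0.52, 0.032, 0, 0, 0], [0.112, -0.6, 0.038, 0, 0, 0]],
  ],
)

```text
clock: 9.63
tool_pos: [0.5773, 0.0906, 0.2029]
orientation: [180.0, 0.1, -0.0]
force: [1.2, -0.2, -0.6]
opening: 0.0877
gripper_force: 0.0
```

To row units: -11.6 cm is -0.232, -11 cm is -0.22.

Emit:
send_rows(
  plan=[
    [[0.014, -0.08, 0.004, 0, 0, 0], [0.026, -0.14, 0.008, 0, 0, 0], [0.034, -0.19, 0.012, 0, 0, 0], [0.038, -0.22, 0.014, 0, 0, 0], [0.04, -0.232, 0.014, 0, 0, 0], [0.04, -0.232, 0.014, 0, 0, 0], [0.04, -0.232, 0.014, 0, 0, 0]],
  ],
)

```text
clock: 10.22
tool_pos: [0.5977, 0.204, 0.1969]
orientation: [180.0, 0.1, -0.0]
force: [-0.6, -0.9, -0.1]
opening: 0.0875
gripper_force: 0.0
```

```bash
python3 go.py 0.6 0.205 0.051 0
```

```text
row [ 0.25 -0.11 14.59] [ 0.   0.1 -0. ] t 10.22 at [0.5977 0.204  0.1969] [ 1.7995e+02  7.0000e-02 -3.0000e-02] [-0.6 -0.9 -0.1]
```

To row units: 14.3 cm is 0.286, 13.5 cm is 0.27.

Emit:
send_rows(
  plan=[
    [[0.002, -0.002, 0.04, 0, 0, 0], [0.002, -0.002, 0.08, 0, 0, 0], [0.002, -0.002, 0.12, 0, 0, 0], [0.002, -0.002, 0.16, 0, 0, 0], [0.002, -0.002, 0.2, 0, 0, 0], [0.002, -0.002, 0.24, 0, 0, 0], [0.002, -0.002, 0.27, 0, 0, 0], [0.002, -0.002, 0.286, 0, 0, 0]],
  ],
)

```text
clock: 10.88
tool_pos: [0.598, 0.2035, 0.0528]
orientation: [179.9, 0.1, -0.1]
force: [-0.4, -0.6, -0.8]
opening: 0.0876
gripper_force: 0.0
```

To row units: 0.1 cm is 0.002.

Emit:
send_rows(
  plan=[
    [[0, 0, 0.002, 0, 0, 0], [0, 0, 0.002, 0, 0, 0], [0, 0, 0.002, 0, 0, 0], [0, 0, 0.002, 0, 0, 0], [0, 0, 0.002, 0, 0, 0], [0, 0, 0.002, 0, 0, 0], [0, 0, 0.002, 0, 0, 0], [0, 0, 0.002, 0, 0, 0]],
  ],
  fingers=0,
)

```text
clock: 11.55
tool_pos: [0.5991, 0.2059, 0.0539]
orientation: [-180.0, -0.0, -0.0]
force: [0.4, 0.3, -0.0]
opening: 0.0397
gripper_force: 0.1
```

Emit:
send_rows(
  plan=[
    [[0, 0, 0, 0, 0, 0], [0, 0, 0, 0, 0, 0], [0, 0, 0, 0, 0, 0]],
  ],
)

```text
clock: 11.8
tool_pos: [0.5993, 0.206, 0.0537]
orientation: [-180.0, -0.0, -0.0]
force: [-0.5, 1.0, 1.3]
opening: 0.0359
gripper_force: 30.0
```

To row units: -12 cm is -0.24, -1.5 cm is -0.03.

Emit:
send_rows(
  plan=[
    [[0, 0, -0.01, 0, 0, 0], [0, 0, -0.03, 0, 0, 0], [0, 0, -0.06, 0, 0, 0], [0, 0, -0.1, 0, 0, 0], [0, 0, -0.14, 0, 0, 0], [0, 0, -0.18, 0, 0, 0], [0, 0, -0.22, 0, 0, 0], [0, 0, -0.24, 0, 0, 0]],
  ],
)

```text
clock: 12.47
tool_pos: [0.6001, 0.2061, 0.1773]
orientation: [-179.9, -0.2, -0.0]
force: [-0.0, 0.5, 0.6]
opening: 0.0358
gripper_force: 30.0
```

```bash
python3 go.py 0.584 -0.3185 0.2 0;  python3 - <<'E'
from h import *
t=snap('scene')['img'][:,:,::-1]
cv2.imwrite('pics/p3.png',cv2.resize(t[100:310,120:330],(500,500),interpolation=cv2.INTER_CUBIC))
E
```

```text
row [-1.59 52.46 -2.37] [-0.1 -0.2 -0. ] t 12.47 at [0.6001 0.2061 0.1773] [-1.799e+02 -2.000e-01 -1.000e-02] [-0.   0.5  0.6]
```

View pics/p3.png

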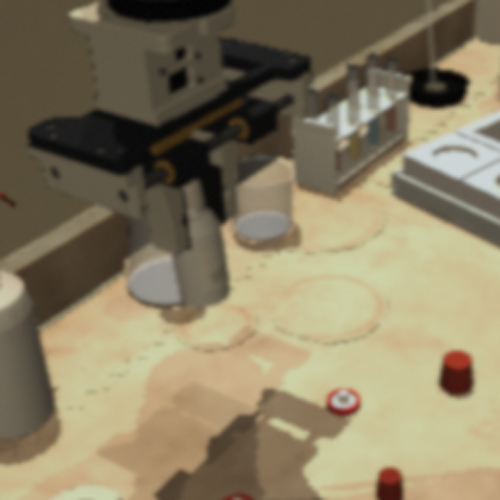

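The picture shows the bottle held upright at (200,245) with nothing else disturbed. I carry it over.

To row units: 29 cm is 0.58, 25 cm is 0.5.

Emit:
send_rows(
  plan=[
    [[0, 0.04, -0.02, 0, 0, 0], [-0.004, 0.1, -0.04, 0, 0, 0], [-0.008, 0.18, -0.05, 0, 0, 0], [-0.012, 0.26, -0.05, 0, 0, 0], [-0.014, 0.34, -0.05, 0, 0, 0], [-0.016, 0.42, -0.05, 0, 0, 0], [-0.018, 0.5, -0.05, 0, 0, 0], [-0.02, 0.58, -0.05, 0, 0, 0]],
  ],
)

```text
clock: 13.18
tool_pos: [0.5881, -0.086, 0.1982]
orientation: [-180.0, 0.0, -0.0]
force: [1.3, -0.1, 0.8]
opening: 0.0359
gripper_force: 30.0
```

To row units: 23.4 cm is 0.468, 22 cm is 0.44.

Emit:
send_rows(
  plan=[
    [[-0.002, 0.08, 0, 0, 0, 0], [-0.004, 0.16, 0, 0, 0, 0], [-0.006, 0.24, 0, 0, 0, 0], [-0.008, 0.32, 0, 0, 0, 0], [-0.01, 0.39, 0, 0, 0, 0], [-0.012, 0.44, 0, 0, 0, 0], [-0.012, 0.468, 0, 0, 0, 0], [-0.012, 0.468, 0, 0, 0, 0]],
  ],
)

```text
clock: 13.85
tool_pos: [0.5819, -0.3208, 0.1974]
orientation: [-180.0, 0.1, -0.2]
force: [-0.1, 0.2, -0.6]
opening: 0.0355
gripper_force: 30.0
```

Emit:
send_rows(
  plan=[
    [[0, 0, 0, 0, 0, 0], [0, 0, 0, 0, 0, 0]],
  ],
)

```text
clock: 14.02
tool_pos: [0.5827, -0.3174, 0.1981]
orientation: [-180.0, 0.0, -0.0]
force: [0.9, 0.4, -1.2]
opening: 0.0355
gripper_force: 30.0
```

```bash
python3 go.py 0.584 -0.3185 0.067 0
```

```text
row [ 0.14  0.11 13.11] [-0.  0. -0.] t 14.02 at [ 0.5827 -0.3174  0.1981] [-1.7997e+02  4.0000e-02 -2.0000e-02] [ 0.9  0.4 -1.2]
```

To row units: 12.7 cm is 0.254, 12.3 cm is 0.246.

Emit:
send_rows(
  plan=[
    [[0.002, 0.002, 0.04, 0, 0, 0], [0.002, 0.002, 0.08, 0, 0, 0], [0.002, 0.002, 0.12, 0, 0, 0], [0.002, 0.002, 0.16, 0, 0, 0], [0.002, 0.002, 0.2, 0, 0, 0], [0.002, 0.002, 0.23, 0, 0, 0], [0.002, 0.002, 0.246, 0, 0, 0], [0.002, 0.002, 0.254, 0, 0, 0]],
  ],
)

```text
clock: 14.68
tool_pos: [0.5835, -0.3179, 0.0704]
orientation: [-180.0, 0.1, 0.1]
force: [-0.4, 0.7, -0.9]
opening: 0.0355
gripper_force: 30.0
```

To row units: 0.3 cm is 0.006, 0.25 cm is 0.005.

Emit:
send_rows(
  plan=[
    [[0, 0, 0.001, 0, 0, 0], [0, 0, 0.002, 0, 0, 0], [0, 0, 0.004, 0, 0, 0], [0, 0, 0.005, 0, 0, 0], [0, 0, 0.006, 0, 0, 0], [0, 0, 0.006, 0, 0, 0]],
  ],
)

```text
clock: 15.18
tool_pos: [0.5839, -0.3194, 0.069]
orientation: [180.0, -0.0, -0.0]
force: [0.9, 0.6, 0.5]
opening: 0.0357
gripper_force: 30.0
```

To row units: 0.15 cm is 0.003, 0.1 cm is 0.002.

Emit:
send_rows(
  plan=[
    [[0, 0, 0.001, 0, 0, 0], [0, 0, 0.002, 0, 0, 0], [0, 0, 0.003, 0, 0, 0], [0, 0, 0.003, 0, 0, 0]],
  ],
)

```text
clock: 15.52
tool_pos: [0.5837, -0.3192, 0.0669]
orientation: [-180.0, 0.0, -0.0]
force: [-0.4, 0.8, -0.6]
opening: 0.0356
gripper_force: 30.0
```

To row units: 0.1 cm is 0.002, 0.05 cm is 0.001.

Emit:
send_rows(
  plan=[
    [[0, 0, 0.001, 0, 0, 0], [0, 0, 0.002, 0, 0, 0], [0, 0, 0.002, 0, 0, 0]],
  ],
)

```text
clock: 15.77
tool_pos: [0.5843, -0.3193, 0.0667]
orientation: [180.0, -0.1, -0.0]
force: [-0.7, 1.9, 3.4]
opening: 0.0358
gripper_force: 30.0
```

Contact at 3 N, so I release, rise and look.

Emit:
send_rows(
  plan=[
    [[0, 0, 0, 0, 0, 0], [0, 0, 0, 0, 0, 0], [0, 0, 0, 0, 0, 0], [0, 0, 0, 0, 0, 0], [0, 0, 0, 0, 0, 0], [0, 0, 0, 0, 0, 0]],
  ],
  fingers=0.8,
)

```text
clock: 16.27
tool_pos: [0.5837, -0.3192, 0.0659]
orientation: [-180.0, 0.0, -0.0]
force: [-0.2, 0.9, 0.6]
opening: 0.0676
gripper_force: 0.0
```

To row units: -14 cm is -0.28, -12 cm is -0.24.

Emit:
send_rows(
  plan=[
    [[0, 0, -0.01, 0, 0, 0], [0, 0, -0.04, 0, 0, 0], [0, 0, -0.08, 0, 0, 0], [0, 0, -0.12, 0, 0, 0], [0, 0, -0.16, 0, 0, 0], [0, 0, -0.2, 0, 0, 0], [0, 0, -0.24, 0, 0, 0], [0, 0, -0.28, 0, 0, 0]],
  ],
)

```text
clock: 16.93
tool_pos: [0.5837, -0.3192, 0.2076]
orientation: [180.0, -0.0, -0.0]
force: [0.5, 0.2, 0.3]
opening: 0.0699
gripper_force: 0.0
```

To row units: -27.5 cm is -0.55, -24 cm is -0.48, 33 degrees is 0.3667.

Emit:
send_rows(
  plan=[
    [[-0.03, -0.06, -0.006, 0, 0, 0.0556], [-0.06, -0.13, -0.012, 0, 0, 0.1111], [-0.09, -0.2, -0.016, 0, 0, 0.1778], [-0.12, -0.27, -0.016, 0, 0, 0.2444], [-0.15, -0.34, -0.016, 0, 0, 0.3111], [-0.18, -0.41, -0.016, 0, 0, 0.3667], [-0.2, -0.48, -0.016, 0, 0, 0.3667], [-0.22, -0.55, -0.016, 0, 0, 0.3667]],
  ],
  fingers=1,
)

```text
clock: 17.6
tool_pos: [0.473, -0.0429, 0.2148]
orientation: [-179.9, -0.0, -33.1]
force: [1.0, 0.6, -0.3]
opening: 0.0878
gripper_force: 0.0
```

```bash
python3 go.py 0.452 0.0685 0.15 -33;  python3 - <<'E'
from h import *
s=snap('top')['img'][:,:,::-1];t=snap('scene')['img'][:,:,::-1]
cv2.imwrite('pics/p4.png',np.hstack([cv2.resize(s[140:280,340:480],(400,400)),cv2.resize(t[100:310,170:380],(400,400),interpolation=cv2.INTER_CUBIC)]))
E
```

```text
row [-7.84 -8.19  6.48] [-0.1 -0.  -0.1] t 17.6 at [ 0.473  -0.0429  0.2148] [-1.7995e+02 -5.0000e-02 -3.3080e+01] [ 1.   0.6 -0.3]
```

View pics/p4.png

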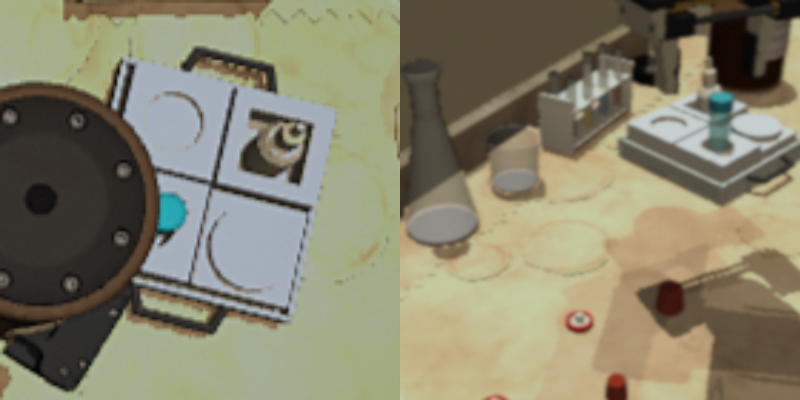

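The bottle stands in the square well (275,145), the tube in the round one (168,212), and the stopper is at (670,297) as before. I move over the stopper with a diagonal yaw of -58.

To row units: -8.2 cm is -0.164, -7.8 cm is -0.156, 25 degrees is 0.2778.

Emit:
send_rows(
  plan=[
    [[-0.03, -0.03, 0.02, 0, 0, 0.0556], [-0.06, -0.06, 0.04, 0, 0, 0.1111], [-0.09, -0.09, 0.06, 0, 0, 0.1667], [-0.12, -0.12, 0.08, 0, 0, 0.2222], [-0.144, -0.15, 0.1, 0, 0, 0.2778], [-0.156, -0.164, 0.12, 0, 0, 0.2778], [-0.156, -0.164, 0.13, 0, 0, 0.2778], [-0.156, -0.164, 0.13, 0, 0, 0.2778]],
  ],
  fingers=0.65,
)

```text
clock: 18.37
tool_pos: [0.4527, 0.0669, 0.1483]
orientation: [179.9, 0.0, -57.9]
force: [-0.5, 0.5, 0.5]
opening: 0.0571
gripper_force: 0.0
```

```bash
python3 go.py 0.452 0.0685 0.010 -58
```

```text
row [-0.17 -0.05 13.83] [0.1 0.  0.1] t 18.37 at [0.4527 0.0669 0.1483] [ 1.799e+02  1.000e-02 -5.794e+01] [-0.5  0.5  0.5]
```

To row units: 13.7 cm is 0.274, 13.2 cm is 0.264.

Emit:
send_rows(
  plan=[
    [[-0.002, 0, 0.04, 0, 0, 0], [-0.002, 0, 0.08, 0, 0, 0], [-0.002, 0, 0.12, 0, 0, 0], [-0.002, 0, 0.16, 0, 0, 0], [-0.002, 0, 0.2, 0, 0, 0], [-0.002, 0, 0.24, 0, 0, 0], [-0.002, 0, 0.264, 0, 0, 0], [-0.002, 0, 0.274, 0, 0, 0]],
  ],
)

```text
clock: 19.03
tool_pos: [0.4524, 0.0667, 0.0109]
orientation: [179.9, -0.0, -58.1]
force: [0.2, 0.3, 0.1]
opening: 0.0568
gripper_force: 0.0
```

To row units: 0.1 cm is 0.002.

Emit:
send_rows(
  plan=[
    [[0, 0, 0.002, 0, 0, 0], [0, 0, 0.002, 0, 0, 0], [0, 0, 0.002, 0, 0, 0], [0, 0, 0.002, 0, 0, 0], [0, 0, 0.002, 0, 0, 0], [0, 0, 0.002, 0, 0, 0], [0, 0, 0.002, 0, 0, 0], [0, 0, 0.002, 0, 0, 0]],
  ],
  fingers=0,
)

```text
clock: 19.7
tool_pos: [0.4532, 0.0682, 0.0117]
orientation: [-179.9, -0.0, -58.0]
force: [-0.5, -0.6, 7.4]
opening: 0.0258
gripper_force: 30.2
```

Emit:
send_rows(
  plan=[
    [[0, 0, 0, 0, 0, 0], [0, 0, 0, 0, 0, 0], [0, 0, 0, 0, 0, 0]],
  ],
)

```text
clock: 19.95
tool_pos: [0.4532, 0.0682, 0.0117]
orientation: [-179.9, -0.0, -58.0]
force: [-1.0, -0.6, 6.4]
opening: 0.0258
gripper_force: 30.2
```

To row units: -16 cm is -0.32, -13 cm is -0.26.

Emit:
send_rows(
  plan=[
    [[0, 0, -0.01, 0, 0, 0], [0, 0, -0.03, 0, 0, 0], [0, 0, -0.06, 0, 0, 0], [0, 0, -0.1, 0, 0, 0], [0, 0, -0.14, 0, 0, 0], [0, 0, -0.2, 0, 0, 0], [0, 0, -0.26, 0, 0, 0], [0, 0, -0.32, 0, 0, 0]],
  ],
)

```text
clock: 20.62
tool_pos: [0.4521, 0.0677, 0.1727]
orientation: [180.0, 0.0, -58.0]
force: [1.5, 0.4, -0.5]
opening: 0.026
gripper_force: 29.8
```

```bash
python3 go.py 0.607 -0.2345 0.18 -58
```

```text
row [33.83  2.86 -0.74] [ 0.  0. -0.] t 20.62 at [0.4521 0.0677 0.1727] [ 1.7998e+02  1.0000e-02 -5.8020e+01] [ 1.5  0.4 -0.5]
```

To row units: 28.5 cm is 0.57, 1.5 cm is 0.03.

Emit:
send_rows(
  plan=[
    [[0.04, 0.004, -0.006, 0, 0, 0], [0.11, 0.01, -0.014, 0, 0, 0], [0.19, 0.016, -0.014, 0, 0, 0], [0.27, 0.022, -0.014, 0, 0, 0], [0.35, 0.03, -0.014, 0, 0, 0], [0.43, 0.036, -0.014, 0, 0, 0], [0.5, 0.042, -0.014, 0, 0, 0], [0.57, 0.048, -0.014, 0, 0, 0]],
  ],
)

```text
clock: 21.28
tool_pos: [0.5835, -0.1885, 0.178]
orientation: [180.0, 0.0, -58.1]
force: [1.1, 1.1, 1.6]
opening: 0.026
gripper_force: 29.8
```

To row units: 5.3 cm is 0.106, 5.1 cm is 0.102.

Emit:
send_rows(
  plan=[
    [[0.05, 0.004, 0, 0, 0, 0], [0.086, 0.008, 0, 0, 0, 0], [0.102, 0.01, 0, 0, 0, 0], [0.106, 0.01, 0, 0, 0, 0], [0.106, 0.01, 0, 0, 0, 0], [0.106, 0.01, 0, 0, 0, 0], [0.106, 0.01, 0, 0, 0, 0]],
  ],
)

```text
clock: 21.87
tool_pos: [0.6068, -0.2331, 0.1785]
orientation: [-180.0, 0.0, -58.0]
force: [0.0, -0.1, -0.3]
opening: 0.026
gripper_force: 29.8
```

```bash
python3 go.py 0.607 -0.2345 0.056 -58;  python3 - <<'E'
from h import *
t=snap('scene')['img'][:,:,::-1]
cv2.imwrite('pics/p5.png',cv2.resize(t[80:210,260:390],(500,500),interpolation=cv2.INTER_CUBIC))
E
```

```text
row [ 0.13  0.06 12.25] [-0.  0.  0.] t 21.87 at [ 0.6068 -0.2331  0.1785] [-179.98    0.    -57.97] [ 0.  -0.1 -0.3]
```

View pics/p5.png

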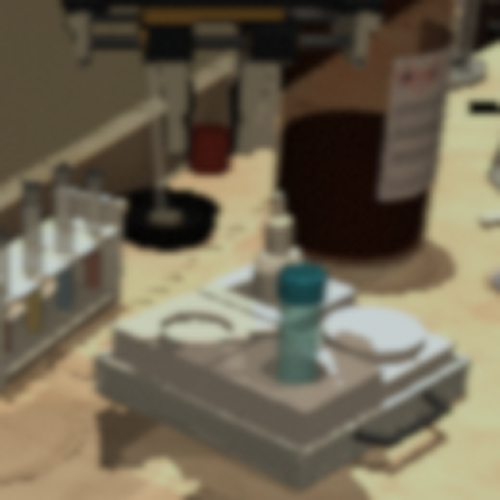

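The stopper is held upright at (210,147), above and behind the recess (197,325). I lower it.

To row units: 11.7 cm is 0.234, 11.4 cm is 0.228.

Emit:
send_rows(
  plan=[
    [[0.002, 0.002, 0.04, 0, 0, 0], [0.002, 0.002, 0.08, 0, 0, 0], [0.002, 0.002, 0.12, 0, 0, 0], [0.002, 0.002, 0.16, 0, 0, 0], [0.002, 0.002, 0.19, 0, 0, 0], [0.002, 0.002, 0.214, 0, 0, 0], [0.002, 0.002, 0.228, 0, 0, 0], [0.002, 0.002, 0.234, 0, 0, 0]],
  ],
)

```text
clock: 22.58
tool_pos: [0.6065, -0.235, 0.0603]
orientation: [180.0, 0.0, -58.0]
force: [-0.8, 0.4, -0.4]
opening: 0.0256
gripper_force: 29.8
```

To row units: 0.3 cm is 0.006, 0.25 cm is 0.005.

Emit:
send_rows(
  plan=[
    [[0, 0, 0.001, 0, 0, 0], [0, 0, 0.002, 0, 0, 0], [0, 0, 0.004, 0, 0, 0], [0, 0, 0.005, 0, 0, 0], [0, 0, 0.006, 0, 0, 0], [0, 0, 0.006, 0, 0, 0]],
  ],
)

```text
clock: 23.08
tool_pos: [0.6069, -0.2356, 0.0583]
orientation: [-180.0, -0.0, -58.0]
force: [0.6, 0.3, -0.5]
opening: 0.0263
gripper_force: 29.8
```

To row units: 0.1 cm is 0.002, 0.05 cm is 0.001.

Emit:
send_rows(
  plan=[
    [[0, 0, 0.001, 0, 0, 0], [0, 0, 0.002, 0, 0, 0], [0, 0, 0.002, 0, 0, 0]],
  ],
)

```text
clock: 23.33
tool_pos: [0.6067, -0.2356, 0.057]
orientation: [180.0, 0.0, -58.0]
force: [-0.8, 0.5, 0.9]
opening: 0.0256
gripper_force: 29.8
```

To row units: 0.1 cm is 0.002, 0.05 cm is 0.001.

Emit:
send_rows(
  plan=[
    [[0, 0, 0.001, 0, 0, 0], [0, 0, 0.002, 0, 0, 0], [0, 0, 0.002, 0, 0, 0]],
  ],
)

```text
clock: 23.58
tool_pos: [0.6067, -0.2355, 0.0559]
orientation: [180.0, 0.0, -58.0]
force: [0.1, -0.6, -0.9]
opening: 0.0262
gripper_force: 29.8
```

To row units: 0.1 cm is 0.002, 0.05 cm is 0.001.

Emit:
send_rows(
  plan=[
    [[0, 0, 0.001, 0, 0, 0], [0, 0, 0.002, 0, 0, 0], [0, 0, 0.002, 0, 0, 0]],
  ],
)

```text
clock: 23.83
tool_pos: [0.6068, -0.2356, 0.0558]
orientation: [-180.0, -0.0, -58.0]
force: [-2.2, 0.5, 6.4]
opening: 0.0261
gripper_force: 30.1
```

Emit:
send_rows(
  plan=[
    [[0, 0, 0, 0, 0, 0], [0, 0, 0, 0, 0, 0], [0, 0, 0, 0, 0, 0], [0, 0, 0, 0, 0, 0], [0, 0, 0, 0, 0, 0], [0, 0, 0, 0, 0, 0]],
  ],
  fingers=0.65,
)

```text
clock: 24.33
tool_pos: [0.6068, -0.2355, 0.0549]
orientation: [180.0, 0.0, -58.0]
force: [-0.4, -0.5, -0.1]
opening: 0.0555
gripper_force: 0.0
```

To row units: -14 cm is -0.28, -12 cm is -0.24.

Emit:
send_rows(
  plan=[
    [[0, 0, -0.01, 0, 0, 0], [0, 0, -0.04, 0, 0, 0], [0, 0, -0.08, 0, 0, 0], [0, 0, -0.12, 0, 0, 0], [0, 0, -0.16, 0, 0, 0], [0, 0, -0.2, 0, 0, 0], [0, 0, -0.24, 0, 0, 0], [0, 0, -0.28, 0, 0, 0]],
  ],
)

```text
clock: 25.0
tool_pos: [0.6066, -0.2355, 0.1965]
orientation: [-180.0, -0.0, -58.0]
force: [0.6, -0.0, 0.0]
opening: 0.0572
gripper_force: 0.0
```

```bash
python3 go.py 0.4475 0.356 0.15 -62
```

```text
row [-58.61 -17.82   4.65] [-0. -0.  4.] t 25.0 at [ 0.6066 -0.2355  0.1965] [-1.7998e+02 -1.0000e-02 -5.8030e+01] [ 0.6 -0.   0. ]
```

To row units: -27.2 cm is -0.544, -23.5 cm is -0.47, 4 degrees is 0.0444.

Emit:
send_rows(
  plan=[
    [[-0.036, -0.01, 0, 0, 0, 0.0111], [-0.1, -0.03, 0, 0, 0, 0.0222], [-0.174, -0.052, 0, 0, 0, 0.0333], [-0.248, -0.076, 0, 0, 0, 0.0444], [-0.322, -0.098, 0, 0, 0, 0.0444], [-0.396, -0.12, 0, 0, 0, 0.0444], [-0.47, -0.142, 0, 0, 0, 0.0444], [-0.544, -0.166, 0, 0, 0, 0.0444]],
  ],
  fingers=1,
)

```text
clock: 25.67
tool_pos: [0.5323, 0.0407, 0.1957]
orientation: [-180.0, -0.0, -62.0]
force: [1.4, -0.0, -1.1]
opening: 0.0875
gripper_force: 0.0
```

```bash
python3 go.py 0.4475 0.356 0.15 -62
```

```text
row [-31.83  -7.29   4.57] [-0. -0. -0.] t 25.67 at [0.5323 0.0407 0.1957] [-179.95   -0.    -62.04] [ 1.4 -0.  -1.1]
```

To row units: -29.5 cm is -0.59, -26.5 cm is -0.53.

Emit:
send_rows(
  plan=[
    [[-0.076, -0.018, 0.01, 0, 0, 0], [-0.152, -0.036, 0.02, 0, 0, 0], [-0.228, -0.052, 0.032, 0, 0, 0], [-0.304, -0.07, 0.044, 0, 0, 0], [-0.38, -0.086, 0.056, 0, 0, 0], [-0.456, -0.104, 0.068, 0, 0, 0], [-0.53, -0.122, 0.08, 0, 0, 0], [-0.59, -0.136, 0.088, 0, 0, 0]],
  ],
)

```text
clock: 26.33
tool_pos: [0.4539, 0.334, 0.1511]
orientation: [-180.0, 0.0, -62.0]
force: [1.0, 0.4, -0.4]
opening: 0.0875
gripper_force: 0.0
```

Emit:
send_rows(
  plan=[
    [[-0.024, -0.006, 0.002, 0, 0, 0], [-0.036, -0.008, 0.002, 0, 0, 0], [-0.036, -0.008, 0.002, 0, 0, 0], [-0.036, -0.008, 0.002, 0, 0, 0], [-0.036, -0.008, 0.002, 0, 0, 0]],
  ],
)

```text
clock: 26.75
tool_pos: [0.4503, 0.3482, 0.1504]
orientation: [-180.0, 0.0, -62.1]
force: [-0.1, -0.6, -0.3]
opening: 0.0876
gripper_force: 0.0
```

```bash
python3 go.py 0.4475 0.356 0.004 -62;  python3 - <<'E'
from h import *
s=snap('top')['img'][:,:,::-1];t=snap('scene')['img'][:,:,::-1]
cv2.imwrite('pics/p6.png',np.hstack([cv2.resize(s[150:260,360:470],(400,400),interpolation=cv2.INTER_CUBIC),cv2.resize(t[290:420,150:280],(400,400),interpolation=cv2.INTER_CUBIC)]))
E
```

```text
row [-0.82 -0.12 14.64] [-0.   0.  -0.1] t 26.75 at [0.4503 0.3482 0.1504] [-1.7999e+02  1.0000e-02 -6.2090e+01] [-0.1 -0.6 -0.3]
```

View pics/p6.png

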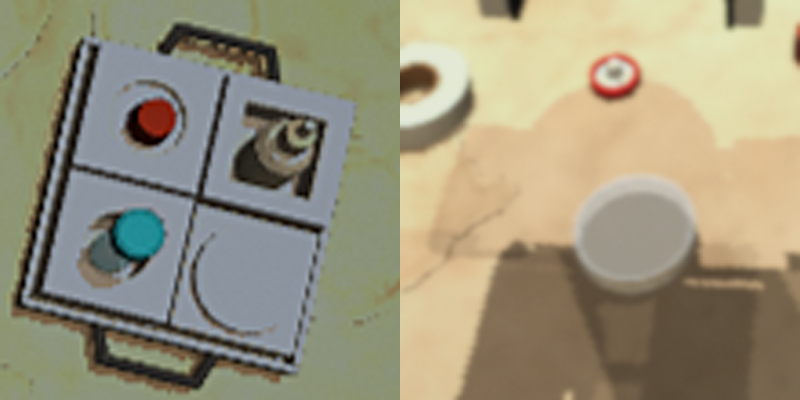

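The top half shows the stopper in its recess (152,118), tube and bottle standing and the pad free. The dish top is centred at (636,232) in the right half.

```bash
python3 - <<'E'
from h import *
S=snap('scene');T=snap('top')
a=(226.5,365.1); print(ray(S,*a,.015),tri(T,(160,251.4),S,a))
p=proj(T,(.5,-.2955,.051)); print(p,(p-[360,150]+.5)*400/110-.5)
# pad outline check: project fitted pad edge into tray crop coordinates
for q in range(90,300,30):
    c,s=np.cos(np.radians(q)),np.sin(np.radians(q)); u=proj(T,(.499+.036*c,-.2955+.036*s,.051)); print(q,((u-[360,150]+.5)*400/110-.5).round(0))
E
```

```text
[0.44744434 0.35975353 0.015     ] (array([0.44788831, 0.35740356, 0.01161382]), np.float64(0.001848582419063293))
[427.76513897 225.92093954] [247.73686899 277.3943256 ]
90 [193. 279.]
120 [201. 307.]
150 [222. 327.]
180 [250. 334.]
210 [277. 326.]
240 [297. 306.]
270 [303. 278.]
```

To row units: 12 cm is 0.24, 10 cm is 0.2.

Emit:
send_rows(
  plan=[
    [[-0.01, -0.002, 0.04, 0, 0, 0], [-0.018, -0.004, 0.08, 0, 0, 0], [-0.018, -0.004, 0.12, 0, 0, 0], [-0.018, -0.004, 0.16, 0, 0, 0], [-0.018, -0.004, 0.2, 0, 0, 0], [-0.018, -0.004, 0.24, 0, 0, 0], [-0.018, -0.004, 0.24, 0, 0, 0]],
  ],
)

```text
clock: 27.53
tool_pos: [0.4461, 0.3557, 0.0266]
orientation: [179.7, -0.1, -62.1]
force: [-1.4, -1.1, -0.8]
opening: 0.0879
gripper_force: 0.0
```

```bash
python3 go.py 0.4475 0.357 0.005 -62
```

```text
row [-0.05 -0.19  2.16] [ 0.3 -0.1 -0.1] t 27.53 at [0.4461 0.3557 0.0266] [ 1.7969e+02 -1.3000e-01 -6.2120e+01] [-1.4 -1.1 -0.8]
```

To row units: 1.9 cm is 0.038, 1.5 cm is 0.03.

Emit:
send_rows(
  plan=[
    [[-0.002, -0.002, 0.01, 0, 0, 0], [-0.002, -0.002, 0.02, 0, 0, 0], [-0.002, -0.002, 0.03, 0, 0, 0], [-0.002, -0.002, 0.038, 0, 0, 0], [-0.002, -0.002, 0.038, 0, 0, 0], [-0.002, -0.002, 0.038, 0, 0, 0]],
  ],
)

```text
clock: 28.03
tool_pos: [0.448, 0.3596, 0.0113]
orientation: [-180.0, 0.0, -62.0]
force: [-0.5, 0.1, -0.1]
opening: 0.0877
gripper_force: 0.0
```

```bash
python3 go.py 0.4475 0.357 0.005 -62
```

```text
row [0.21 0.17 0.63] [-0.  0. -0.] t 28.03 at [0.448  0.3596 0.0113] [-179.99    0.    -62.03] [-0.5  0.1 -0.1]
```

To row units: 0.6 cm is 0.012, 0.4 cm is 0.008.

Emit:
send_rows(
  plan=[
    [[0.002, 0.002, 0.004, 0, 0, 0], [0.004, 0.002, 0.008, 0, 0, 0], [0.004, 0.002, 0.012, 0, 0, 0], [0.004, 0.002, 0.012, 0, 0, 0], [0.004, 0.002, 0.012, 0, 0, 0]],
  ],
)

```text
clock: 28.45
tool_pos: [0.4479, 0.3573, 0.005]
orientation: [180.0, -0.0, -62.0]
force: [0.4, -0.5, -0.6]
opening: 0.0873
gripper_force: 0.0
```

Emit:
send_rows(
  plan=[
    [[0, 0, 0, 0, 0, 0], [0, 0, 0, 0, 0, 0], [0, 0, 0, 0, 0, 0], [0, 0, 0, 0, 0, 0], [0, 0, 0, 0, 0, 0], [0, 0, 0, 0, 0, 0], [0, 0, 0, 0, 0, 0]],
  ],
  fingers=0,
)

```text
clock: 29.03
tool_pos: [0.448, 0.3574, 0.0051]
orientation: [-180.0, 0.0, -62.0]
force: [1.4, 0.3, 0.8]
opening: 0.0582
gripper_force: 30.0
```

To row units: -17 cm is -0.34, -14 cm is -0.28.

Emit:
send_rows(
  plan=[
    [[0, 0, -0.01, 0, 0, 0], [0, 0, -0.03, 0, 0, 0], [0, 0, -0.06, 0, 0, 0], [0, 0, -0.1, 0, 0, 0], [0, 0, -0.16, 0, 0, 0], [0, 0, -0.22, 0, 0, 0], [0, 0, -0.28, 0, 0, 0], [0, 0, -0.34, 0, 0, 0]],
  ],
)

```text
clock: 29.7
tool_pos: [0.4478, 0.357, 0.1777]
orientation: [-180.0, 0.0, -62.0]
force: [-0.2, 1.3, -0.9]
opening: 0.0583
gripper_force: 30.0
```

Emit:
send_rows(
  plan=[
    [[0, 0, 0, 0, 0, 0], [0, 0, 0, 0, 0, 0], [0, 0, 0, 0, 0, 0]],
  ],
)

```text
clock: 29.95
tool_pos: [0.4477, 0.3572, 0.1756]
orientation: [-180.0, 0.0, -62.0]
force: [0.3, -0.4, -0.8]
opening: 0.058
gripper_force: 30.0
```

```bash
python3 go.py 0.4997 -0.2942 0.175 -62;  python3 - <<'E'
from h import *
t=snap('scene')['img'][:,:,::-1]; o=ctrl.get_obs(); print(o['opening'],o['gripper_force'])
cv2.imwrite('pics/p7.png',cv2.resize(t[200:420,130:350],(550,550),interpolation=cv2.INTER_CUBIC))
E
```

```text
row [59.97 25.94  0.  ] [-0.  0. -0.] t 29.95 at [0.4477 0.3572 0.1756] [-1.7997e+02  4.0000e-02 -6.2040e+01] [ 0.3 -0.4 -0.8]
0.05796068497896595 30.00000501953764
```

View pics/p7.png

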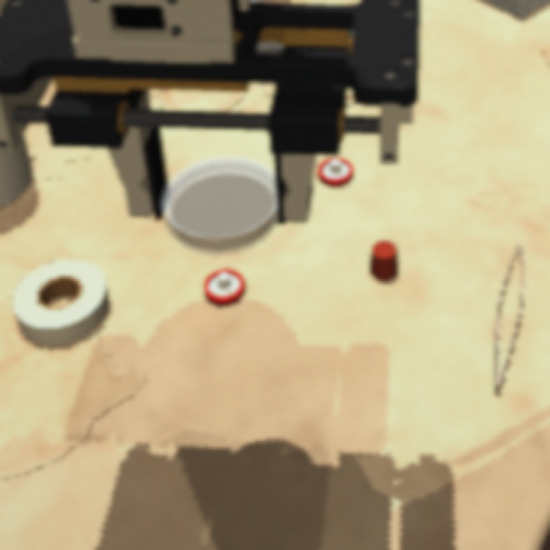

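The picture shows the dish gripped level, with its lid centre at (222,201), and the tape and small stopper untouched. I check its offset from the tool.

```bash
python3 - <<'E'
from h import *
S=snap('scene'); print(ray(S,218.5,280.1,.1856), proj(S,(.4477,.3572,.1856)))
E
```

```text
[0.4452495  0.35941666 0.1856    ] [218.0387033  278.35928827]
```

To row units: 27.2 cm is 0.544, 23.5 cm is 0.47.

Emit:
send_rows(
  plan=[
    [[0.04, 0.018, 0, 0, 0, 0], [0.1, 0.044, 0, 0, 0, 0], [0.174, 0.076, 0, 0, 0, 0], [0.248, 0.108, 0, 0, 0, 0], [0.322, 0.14, 0, 0, 0, 0], [0.396, 0.172, 0, 0, 0, 0], [0.47, 0.204, 0, 0, 0, 0], [0.544, 0.236, 0, 0, 0, 0]],
  ],
)

```text
clock: 30.72
tool_pos: [0.4705, 0.0597, 0.1743]
orientation: [179.9, -0.0, -62.0]
force: [1.7, -0.9, -0.7]
opening: 0.0579
gripper_force: 30.0
```

To row units: 28 cm is 0.56, 25.5 cm is 0.51.

Emit:
send_rows(
  plan=[
    [[0.074, 0.032, 0, 0, 0, 0], [0.148, 0.064, 0, 0, 0, 0], [0.222, 0.096, 0, 0, 0, 0], [0.296, 0.128, 0, 0, 0, 0], [0.37, 0.16, 0, 0, 0, 0], [0.444, 0.192, 0, 0, 0, 0], [0.51, 0.222, 0, 0, 0, 0], [0.56, 0.244, 0, 0, 0, 0]],
  ],
)

```text
clock: 31.38
tool_pos: [0.494, -0.2454, 0.1738]
orientation: [179.9, 0.1, -62.1]
force: [1.8, 0.6, 0.3]
opening: 0.0584
gripper_force: 30.0
```

To row units: 4.8 cm is 0.096, 4 cm is 0.08.

Emit:
send_rows(
  plan=[
    [[0.04, 0.016, 0, 0, 0, 0], [0.08, 0.032, 0, 0, 0, 0], [0.096, 0.038, 0, 0, 0, 0], [0.096, 0.038, 0, 0, 0, 0], [0.096, 0.038, 0, 0, 0, 0], [0.096, 0.038, 0, 0, 0, 0]],
  ],
)

```text
clock: 31.88
tool_pos: [0.5002, -0.2933, 0.1745]
orientation: [180.0, 0.1, -62.0]
force: [-0.3, -0.2, -0.6]
opening: 0.0582
gripper_force: 30.0
```

```bash
python3 go.py 0.4997 -0.2942 0.056 -62
```

```text
row [ 0.07  0.08 11.85] [ 0.   0.1 -0. ] t 31.88 at [ 0.5002 -0.2933  0.1745] [ 1.7995e+02  5.0000e-02 -6.2020e+01] [-0.3 -0.2 -0.6]
```

To row units: 11.3 cm is 0.226, 11.1 cm is 0.222.

Emit:
send_rows(
  plan=[
    [[0.002, 0.002, 0.04, 0, 0, 0], [0.004, 0.002, 0.08, 0, 0, 0], [0.004, 0.002, 0.12, 0, 0, 0], [0.004, 0.002, 0.15, 0, 0, 0], [0.004, 0.002, 0.18, 0, 0, 0], [0.004, 0.002, 0.206, 0, 0, 0], [0.004, 0.002, 0.222, 0, 0, 0], [0.004, 0.002, 0.226, 0, 0, 0]],
  ],
)

```text
clock: 32.55
tool_pos: [0.5, -0.2951, 0.0608]
orientation: [179.9, 0.1, -62.0]
force: [-0.5, -0.9, -0.5]
opening: 0.0578
gripper_force: 30.0
```

To row units: 0.3 cm is 0.006, 0.2 cm is 0.004.

Emit:
send_rows(
  plan=[
    [[0, 0, 0.001, 0, 0, 0], [0, 0, 0.002, 0, 0, 0], [0, 0, 0.004, 0, 0, 0], [0, 0, 0.006, 0, 0, 0], [0, 0, 0.006, 0, 0, 0], [0, 0, 0.006, 0, 0, 0]],
  ],
)

```text
clock: 33.05
tool_pos: [0.5008, -0.2964, 0.0594]
orientation: [-180.0, -0.0, -62.0]
force: [0.6, 0.1, 0.6]
opening: 0.0582
gripper_force: 30.0
```

Emit:
send_rows(
  plan=[
    [[0, 0, 0.001, 0, 0, 0], [0, 0, 0.002, 0, 0, 0], [0, 0, 0.002, 0, 0, 0]],
  ],
)

```text
clock: 33.3
tool_pos: [0.5006, -0.2963, 0.058]
orientation: [180.0, 0.0, -62.0]
force: [0.8, 0.2, 0.2]
opening: 0.0575
gripper_force: 30.0
```

```bash
python3 go.py 0.4997 -0.2942 0.056 -62
```

```text
row [-0.23 -0.02  0.2 ] [ 0.  0. -0.] t 33.3 at [ 0.5006 -0.2963  0.058 ] [180.     0.   -62.04] [0.8 0.2 0.2]
```

To row units: -0.1 cm is -0.002, 0.05 cm is 0.001.

Emit:
send_rows(
  plan=[
    [[-0.002, 0, 0.001, 0, 0, 0], [-0.002, 0, 0.002, 0, 0, 0], [-0.002, 0, 0.002, 0, 0, 0]],
  ],
)

```text
clock: 33.55
tool_pos: [0.5001, -0.2953, 0.0569]
orientation: [180.0, 0.0, -62.0]
force: [-0.2, 0.4, -0.1]
opening: 0.0586
gripper_force: 30.0
```

To row units: 0.1 cm is 0.002, 0.05 cm is 0.001.

Emit:
send_rows(
  plan=[
    [[0, 0, 0.001, 0, 0, 0], [0, 0, 0.002, 0, 0, 0], [0, 0, 0.002, 0, 0, 0]],
  ],
)

```text
clock: 33.8
tool_pos: [0.5003, -0.2954, 0.0561]
orientation: [-180.0, -0.0, -62.0]
force: [-1.0, 0.3, 0.6]
opening: 0.0583
gripper_force: 30.0
```

Emit:
send_rows(
  plan=[
    [[0, 0, 0.0006, 0, 0, 0], [0, 0, 0.001, 0, 0, 0], [0, 0, 0.001, 0, 0, 0]],
  ],
)

```text
clock: 34.05
tool_pos: [0.5003, -0.2954, 0.0561]
orientation: [-180.0, -0.0, -62.0]
force: [-1.0, 0.8, 6.1]
opening: 0.0579
gripper_force: 30.0
```

Contact at 6 N, so I release and withdraw.

Emit:
send_rows(
  plan=[
    [[0, 0, 0, 0, 0, 0], [0, 0, 0, 0, 0, 0], [0, 0, 0, 0, 0, 0], [0, 0, 0, 0, 0, 0], [0, 0, 0, 0, 0, 0], [0, 0, 0, 0, 0, 0]],
  ],
  fingers=0.95,
)

```text
clock: 34.55
tool_pos: [0.5002, -0.2954, 0.0554]
orientation: [180.0, 0.0, -62.0]
force: [0.4, -0.6, 0.4]
opening: 0.0827
gripper_force: 0.0
```

To row units: -15 cm is -0.3, -13 cm is -0.26.

Emit:
send_rows(
  plan=[
    [[0, 0, -0.01, 0, 0, 0], [0, 0, -0.04, 0, 0, 0], [0, 0, -0.08, 0, 0, 0], [0, 0, -0.12, 0, 0, 0], [0, 0, -0.16, 0, 0, 0], [0, 0, -0.2, 0, 0, 0], [0, 0, -0.26, 0, 0, 0], [0, 0, -0.3, 0, 0, 0]],
  ],
)

```text
clock: 35.22
tool_pos: [0.5006, -0.2957, 0.2085]
orientation: [-179.9, -0.1, -62.0]
force: [0.5, -0.3, 0.6]
opening: 0.0836
gripper_force: 0.0
```

Emit:
send_rows(
  plan=[
    [[-0.04, -0.02, 0, 0, 0, 0], [-0.1, -0.05, 0, 0, 0, 0], [-0.17, -0.08, 0, 0, 0, 0], [-0.24, -0.11, 0, 0, 0, 0], [-0.31, -0.14, 0, 0, 0, 0], [-0.38, -0.17, 0, 0, 0, 0], [-0.45, -0.2, 0, 0, 0, 0], [-0.52, -0.23, 0, 0, 0, 0]],
  ],
)

```text
clock: 35.88
tool_pos: [0.4793, -0.0102, 0.2062]
orientation: [-179.9, -0.0, -62.0]
force: [0.2, 0.2, -0.4]
opening: 0.083
gripper_force: 0.0
```

To row units: -12 cm is -0.24, -11 cm is -0.22.

Emit:
send_rows(
  plan=[
    [[-0.06, -0.026, 0, 0, 0, 0], [-0.12, -0.052, 0, 0, 0, 0], [-0.18, -0.078, 0, 0, 0, 0], [-0.22, -0.096, 0, 0, 0, 0], [-0.24, -0.104, 0, 0, 0, 0], [-0.24, -0.104, 0, 0, 0, 0], [-0.24, -0.104, 0, 0, 0, 0]],
  ],
)

```text
clock: 36.47
tool_pos: [0.4693, 0.1186, 0.2057]
orientation: [180.0, -0.0, -62.0]
force: [0.2, 0.6, 0.5]
opening: 0.0831
gripper_force: 0.0
```

```bash
python3 - <<'E'
from h import *
s=snap('top')['img'][:,:,::-1];t=snap('scene')['img'][:,:,::-1]
cv2.imwrite('pics/p8.png',np.hstack([cv2.resize(s[150:260,360:470],(400,400),interpolation=cv2.INTER_CUBIC),cv2.resize(t[110:220,280:390],(400,400),interpolation=cv2.INTER_CUBIC)]))
E
```

```text
(no output)
```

View pics/p8.png

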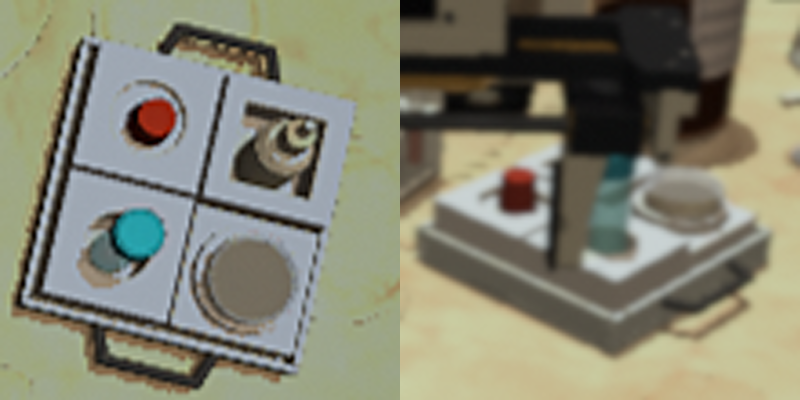

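```bash
python3 - <<'E'
from h import *
T=snap('top')
f=lambda U,V:((U+.5)/(400/110)-.5+360,(V+.5)/(400/110)-.5+150)
print(ray(T,*f(249.5,278.5),.066), ray(T,*f(249.5,278.5),.060))
g=cv2.cvtColor(T['img'],cv2.COLOR_RGB2HSV)[212:246,408:448]; m=(g[:,:,1]>40)&(g[:,:,0]<30)
n,l,st,c=cv2.connectedComponentsWithStats(m.astype(np.uint8)); i=1+st[1:,4].argmax(); print(st[i],c[i]+[408,212],ray(T,*(c[i]+[408,212]),.066))
E
```

```text
[ 0.49805326 -0.29240972  0.066     ] [ 0.49853566 -0.29409491  0.06      ]
[ 11   4  21  22 347] [428.79538905 226.62536023] [ 0.49709312 -0.29364962  0.066     ]
```

The dish lies flat on the pad, within about 2–3 mm of its centre, and the other three items are seated. I hand the job in.

```bash
python3 -c "
from plant import ctrl
print(ctrl.close_job())"
```

```text
the job is handed in; nothing more can be done
None
```

The caddy is packed and handed in at about 37 s: tube, bottle, large stopper and dish were each set down on contact in their places, the dish within about 3 mm of its pad's centre, with the tape and small stopper left where they were.

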